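# Shim the rocking portioning scale

### The arm

A 6-joint arm with a two-finger parallel gripper is mounted at the origin on the work surface. World frame = base frame: x ahead of the robot, y to its left, z up, the work surface at z = 0. Lengths are in mm, angles in rad, forces in N, time in s.
With the tool pointing down it reaches from about 400 to 925 mm from the base axis. Payload 12.5 kg.
Tool frame: the origin (TCP) lies midway between the tips of the shut fingers; the grasp point (between the pads) lies 19 mm behind it; z points along the fingers, y is the direction in which the jaws open and shut (so a half turn about z gives the same grasp; the last joint's range is limited). The gripper opens to 95 mm and grips with 3 to 60 N. Pads are 20 mm wide; open, the fingers measure 119 mm over their backs; the gripper's body (75 mm by 180 mm) begins 59 mm behind the grasp point.
Start: joints at [1.01, 0.491, 1.559, -0, 1.092, -0.106], TCP at [274.538, 561.494, 214.661] pointing down, gripper open.
Joint ranges: [-3.1, 3.1], [-0.84, 2.19], [0.05, 2.79], [-1.13, 4.28], [0.06, 2.93], [-2.69, 2.69]. Speed limits (rad/s): [2.22, 2.22, 2.79, 3.14, 3.14, 3.14].

### API

Orientations are given as [roll, pitch, yaw] about the fixed x, y, z axes, in that order (R = Rz(yaw) Ry(pitch) Rx(roll)).
In Python, from cell import env gives the robot as it stands.
- The arm moves only by the tool servo_tool, never from a script. Its argument "plan" is a list of rows, each a list of 7 numbers: the shift along the tool's x, y, z in m, then the turn, a rotation vector about the tool's x, y, z in degrees, then the opening in per cent of the stroke, from 0 (shut) to 100 (fully open). In form: [[dx, dy, dz, wx, wy, wz, jaw], ...]. A call has 1 to 8 rows; each row shifts and turns the pose as measured when the row begins, along the tool's axes as they then stand; what a row does not reach is not made up. A row lasts 1/12 s, in which the tool goes at most 41.7 mm and 7.16 degrees, less where a joint would pass 70% of its speed; a pose out of reach is approached as far as the arm can. A call is refused whole if a number of a shift passes 0.0417 or a number of a turn 7.16, either way. A call with a gripper value outside its range is refused whole. The fingers move at their own pace and stop on an object; the grip force is fixed at half the most. Time passes only in rows, so rows that do not move let the fingers close. It gives the time, the measured TCP pose, the force and the opening at its end, in the units of the state.
- env.state(): the state, without advancing time (a new reading comes with each control period).
- env.read_camera(name): name is "scene" or "top" or "wrist"; returns a dict with "img" (480x640x3 uint8, blue, green, red), "intrinsics" (3x3 intrinsics, pixels), "R" (3x3) and "t" (3): a world point X has camera coordinates R X + t. Camera axes: x right, y down, z forward; pixel columns grow to the right and rows downward; lengths in mm; the calibration is good to about 2 mm. A picture is of the moment at which its call begins. There is no depth.
- env.job_done(): hands the job in, once; it reports no verdict.
The state is a dict: "t": time; "joints": joint angles; "qvel": joint speeds; "tau": joint torques, N m; "eef_pos": TCP position; "tcp_rot": TCP orientation; "ft_force": force on the tool from outside, world axes, zero at the start; "moment": the same for the moment, N m; "opening": opening from 0.0 (shut) to 1.0 (fully open).
Only numpy, scipy, OpenCV 4.12 (cv2) and the standard library are available. Lean on these libraries where they do the work, as an engineer would, in place of code of your own. Each camera call takes 0.05 s, during which the arm holds its last target. There are 200 camera calls.

### The job

The portioning scale rocks because its far right foot, under the orange dot, is too short. Push the orange wedge along the table, thin end first, under that foot until the scale stands level and no longer rocks, and leave it there. Do not lift the wedge or the scale, do not shove the scale out of its place, and leave the other things alone.

Things in the scene. Friction and masses are not known exactly. Their poses are not given: they have to be found in the camera images.
- scale: White kitchen scale, loose, about 2 kg, 190 x 190 x 68 mm high, steel pan, blank display along its near (-x) side. Origin: centre of its footprint, level with the bottoms of the three good feet; its x points away from the robot, turned up to 0.3 rad; z up. Round rubber feet at x, y = +-72 mm. It starts leaning about 0.08 rad onto the short foot at (+72, -72); level = its z axis upright.
- short_foot (a point): Lowest point of the short far right foot, a rubber dome of radius 20 mm, at (72, -72, 8) mm in the scale: 8 mm higher than the others, 23 mm in from the scale's sides. It touches the table at the start and is 8 mm above it when the scale is level. The housing's underside is 24 mm above the good feet, so the wedge fits below. An orange dot on the pan marks the corner.
- wedge: Orange plastic wedge, loose, flat on the table, 90 g, 110 mm long (its x), 44 mm wide (its y). Origin: centre of its underside. 1.5 mm high at the thin end x = +55 mm, rising evenly to 20 mm at x = -45 mm, then flat to the rear face at x = -55. The scale is level when the short foot's middle is over x = +21 to +25 mm. Pushing it under takes 3 to 7 N; once level 8 to 11 N, and the scale slides along.
- wedge_tip (a point): Middle of the wedge's thin edge, on its underside (wedge x = +55 mm). At the start it is 25 to 60 mm clear of the scale's right (-y) side, pointing at that side (the scale's +y direction) to within 0.2 rad, but up to 40 mm out of line with the short foot, either way.
- wedge_butt (a point): Middle of the wedge's rear face, 10 mm above its underside (wedge x = -55 mm); 44 mm wide, 20 mm high. The wedge stays where it is left (friction about 0.6).
- sauce_bottle: Bystander: green bottle with a yellow cap, 52 mm across, 150 mm high, upright. Origin at the centre of its underside.
- sauce_dish: Bystander: blue bowl-shaped sauce dish, 84 mm across, 26 mm high. Origin at the centre of its underside.
- serving_tub: Bystander: round dark wooden tub with light bands, 170 mm across, 70 mm high. Origin at the centre of its underside.
- paddle: Bystander: wooden spatula, 260 mm long, lying flat beyond the scale. Origin under its middle.
Not all that is in view belongs to the job. Several things have the shape of the wedge; the one meant has the colours described above.

How it is judged:
By the outcome, as a careful person would: the job done as asked, in the order asked, and still so for the second after the job is handed in, with the robot touching nothing.
It also fails if it takes over 58 s, if anything falls off the work surface, if the arm or the gripper's body presses on something with over 40 N, if the wrist force passes 120 N, or if a joint passes its speed limit or range.

## Working session

There is one attempt and no reset: what is moved stays moved. The work goes in short steps, Python scripts to look and compute and a tool call to move; the robot and the scene stay as the last step left them, time stands still between calls to the robot, and variables do not carry over. Pictures are saved under pics/ and viewed, about 8 in all and at most 12, crops included, and the job is handed in when it is done.

Besides the shell and the picture viewer there is one more tool, called after "Call:" as name([rows], argument=value, ...), one row to a line, values as JSON. servo_tool: Moves the arm, as the interface text tells. Its arguments: {"type":"object","properties":{"plan":{"type":"array","items":{"type":"array","items":{"type":"number"}}}},"required":["plan"]}

```bash
mkdir -p pics; ls; cat > h.py <<'E'
import numpy as np, cv2
from cell import env
def ray(c,u,v,z):
    K,R,t=[np.array(c[k],float) for k in("intrinsics","R","t")]
    d=R.T@np.linalg.solve(K,[u,v,1.]); o=-R.T@t.ravel()
    return o+d*(z-o[2])/d[2]
def proj(c,X):
    K,R,t=[np.array(c[k],float) for k in("intrinsics","R","t")]
    p=K@(R@np.array(X,float)+t.ravel()); return p[:2]/p[2]
def mask(c,lo,hi):
    return cv2.inRange(cv2.cvtColor(c["img"],cv2.COLOR_BGR2HSV),np.array(lo),np.array(hi))
E
python3 - <<'E'
from h import *
print(env.state())
for n in("top","scene"):
    c=env.read_camera(n); cv2.imwrite(f"pics/{n}0.png",c["img"]); print(n,c["R"],c["t"],c["intrinsics"])
    m=mask(c,(5,120,80),(22,255,255))
    for k in cv2.findContours(m,0,2)[0]:
        if cv2.contourArea(k)>15:
            print(cv2.contourArea(k),cv2.boundingRect(k),[ray(c,*p,0).round()[:2].tolist() for p in cv2.boxPoints(cv2.minAreaRect(k))])
E
```

```text
pics
{'t': 0.0, 'joints': array([ 1.01040156e+00,  4.91547516e-01,  1.55947952e+00,  2.87806258e-05,
        1.09167750e+00, -1.05631232e-01]), 'qvel': array([-0.00069011, -0.00126604,  0.00114548, -0.00087862,  0.00140723,
       -0.00134838]), 'tau': array([ 7.96559380e-04, -6.12664962e+01, -2.58180213e+01,  6.92553283e-02,
        4.82687820e-02, -1.20175469e-04]), 'eef_pos': array([274.38713053, 561.2675668 , 214.0588716 ]), 'tcp_rot': array([-3.14048966e+00, -1.42614614e-04,  2.68681576e+00]), 'ft_force': array([ 0.5200136 , -0.05124101, -0.17878341]), 'moment': array([-0.02269355,  0.00802786,  0.02278915]), 'opening': 0.9993295996140752}
top [[-0.01622347 -0.99984464 -0.00689224]
 [-0.98716659  0.01711224 -0.15877434]
 [ 0.15886762  0.00422791 -0.98729084]] [  23.99928824  554.97581874 1305.24965105] [[527.97123402   0.         319.53359033]
 [  0.         527.97123402 235.81158207]
 [  0.           0.           1.        ]]
153.0 (536, 351, 12, 21) [[254.0, -530.0], [257.0, -551.0], [207.0, -557.0], [203.0, -535.0]]
155.5 (548, 350, 12, 21) [[257.0, -560.0], [261.0, -582.0], 
[... 5120 characters left out ...]
8.0], [1123.0, 162.0], [953.0, 162.0]]
9400.5 (58, 37, 172, 64) [[955.0, 732.0], [1143.0, 744.0], [1134.0, 261.0], [946.0, 258.0]]
scene [[-0.56709761  0.82353662  0.01370184]
 [ 0.68911744  0.48351514 -0.53975018]
 [-0.45112909 -0.29664886 -0.84171373]] [ 304.02606886 -362.4140148  1425.5548341 ] [[508.35290812   0.         320.77124117]
 [  0.         508.35290812 238.21834932]
 [  0.           0.           1.        ]]
41.0 (615, 239, 20, 6) [[133.0, 564.0], [107.0, 601.0], [121.0, 605.0], [147.0, 569.0]]
18.0 (603, 66, 10, 7) [[-445.0, 348.0], [-489.0, 355.0], [-481.0, 367.0], [-437.0, 359.0]]
259467.0 (0, 0, 640, 480) [[368.0, -1398.0], [-881.0, 334.0], [625.0, 759.0], [1276.0, -183.0]]
```

View pics/top0.png

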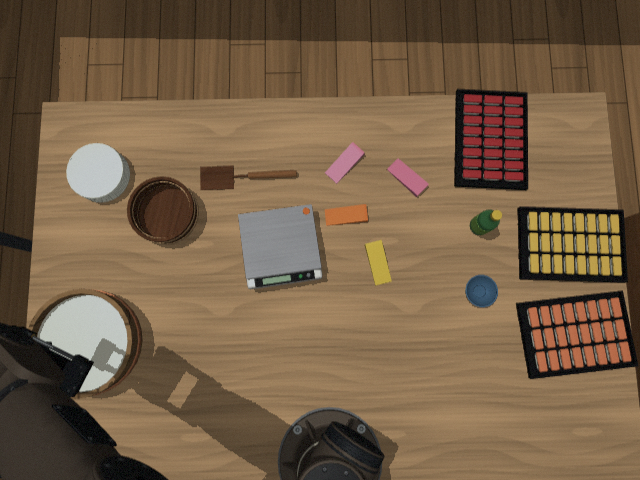

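View pics/scene0.png

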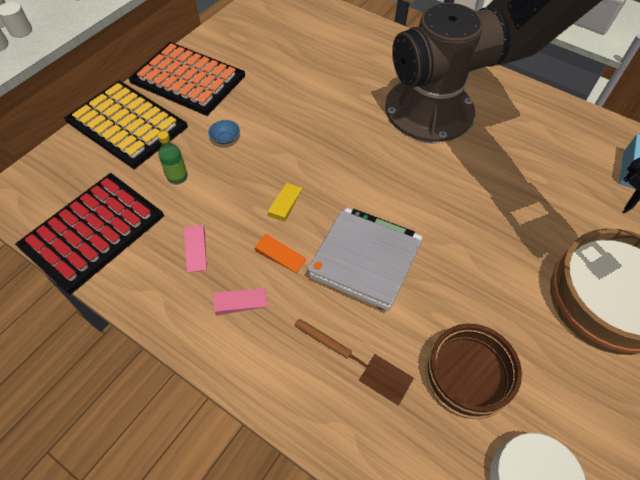

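The top view shows the scale with corners at about (239,213), (317,205), (322,285) and (247,288). Its orange dot is at (306,211), and the orange wedge at (346,215) points left at the scale. The scene view agrees: wedge at (281,253), dot at (318,266). The yellow and pink wedges are decoys. Next I'll measure roughly from two views and plan the transit.

```bash
cat >> h.py <<'E'
def blobs(c,lo=(5,200,120),hi=(14,255,255),amin=15,amax=1e5):
    r=[]
    for k in cv2.findContours(mask(c,lo,hi),0,2)[0]:
        a=cv2.contourArea(k)
        if amin<a<amax: r.append((a,k))
    return r
def tri(c1,p1,c2,p2):
    A=[]
    for c,(u,v) in((c1,p1),(c2,p2)):
        P=np.array(c["intrinsics"])@np.c_[np.array(c["R"]),np.ravel(c["t"])]
        A+= [u*P[2]-P[0], v*P[2]-P[1]]
    A=np.array(A); X=np.linalg.lstsq(A[:,:3],-A[:,3],rcond=None)[0]; return X
def step(dxyz,dyaw=0,yaw=None):
    "world shift mm -> tool-frame m (tool pointing down)"
    y=env.state()["tcp_rot"][2] if yaw is None else yaw
    d=np.array(dxyz,float)/1000; c,s=np.cos(y),np.sin(y)
    return [round(c*d[0]+s*d[1],4),round(s*d[0]-c*d[1],4),round(-d[2],4)]
E
python3 - <<'E'
from h import *
t=env.read_camera("top"); s=env.read_camera("scene")
dots={}
for n,c,(x0,x1,y0,y1) in(("top",t,(295,380,195,230)),("scene",s,(250,330,230,280))):
    for a,k in blobs(c):
        m=k.reshape(-1,2).mean(0)
        if x0<m[0]<x1 and y0<m[1]<y1:
            b=cv2.minAreaRect(k); dots[n,a>150]=b[0]; print(n,a,b)
            if a>150: print([ray(c,*p,20).round(1)[:2].tolist() for p in cv2.boxPoints(b)])
print("dot",tri(t,dots["top",False],s,dots["scene",False]),"wedge",tri(t,dots["top",True],s,dots["scene",True]))
m=mask(t,(0,0,100),(180,60,255)); m[:200]=0;m[295:]=0;m[:,:230]=0;m[:,:]=m; m[:,330:]=0
k=max(cv2.findContours(m,0,2)[0],key=cv2.contourArea); print(cv2.contourArea(k),cv2.approxPolyDP(k,6,True).reshape(-1,2).tolist())
# transit: world step with yaw going 2.687->1.571 over 9 rows
y=2.687; d=np.array([596-274,-130-561,0.]); n=18
for i in range(18):
    print(step(d/n,yaw=y), end=' '); y-= np.radians(7.1) if i<9 else 0
E
```

```text
scene 24.0 ((317.5000305175781, 265.0000305175781), (4.949747562408447, 6.363961219787598), 45.0)
scene 828.5 ((279.39263916015625, 253.48114013671875), (48.708045959472656, 19.596588134765625), 31.75948143005371)
[[650.8, -105.5], [602.0, -114.2], [603.0, 3.7], [650.4, 9.7]]Traceback (most recent call last):
  File "<stdin>", line 10, in <module>
KeyError: ('top', False)
```

```bash
python3 - <<'E'
from h import *
y=2.687; d=np.array([596-274,-130-561,0.]); n=18
for i in range(18):
    print(step(d/n,yaw=y)); y-= np.radians(7.1) if i<9 else 0
E
```

```text
[np.float64(-0.0329), np.float64(-0.0266), np.float64(-0.0)]
[np.float64(-0.036), np.float64(-0.0224), np.float64(-0.0)]
[np.float64(-0.0385), np.float64(-0.0177), np.float64(-0.0)]
[np.float64(-0.0404), np.float64(-0.0129), np.float64(-0.0)]
[np.float64(-0.0416), np.float64(-0.0078), np.float64(-0.0)]
[np.float64(-0.0423), np.float64(-0.0026), np.float64(-0.0)]
[np.float64(-0.0423), np.float64(0.0027), np.float64(-0.0)]
[np.float64(-0.0416), np.float64(0.0079), np.float64(-0.0)]
[np.float64(-0.0403), np.float64(0.013), np.float64(-0.0)]
[np.float64(-0.0384), np.float64(0.0179), np.float64(-0.0)]
[np.float64(-0.0384), np.float64(0.0179), np.float64(-0.0)]
[np.float64(-0.0384), np.float64(0.0179), np.float64(-0.0)]
[np.float64(-0.0384), np.float64(0.0179), np.float64(-0.0)]
[np.float64(-0.0384), np.float64(0.0179), np.float64(-0.0)]
[np.float64(-0.0384), np.float64(0.0179), np.float64(-0.0)]
[np.float64(-0.0384), np.float64(0.0179), np.float64(-0.0)]
[np.float64(-0.0384), np.float64(0.0179), np.float64(-0.0)]
[np.float64(-0.0384), np.float64(0.0179), np.float64(-0.0)]
```

Call:
servo_tool([
  [-0.033, -0.0266, 0, 0, 0, 7.1, 100],
  [-0.036, -0.0224, 0, 0, 0, 7.1, 100],
  [-0.038, -0.0177, 0, 0, 0, 7.1, 100],
  [-0.04, -0.013, 0, 0, 0, 7.1, 100],
  [-0.0416, -0.008, 0, 0, 0, 7.1, 100],
  [-0.0416, -0.0026, 0, 0, 0, 7.1, 100],
  [-0.0416, 0.0027, 0, 0, 0, 7.1, 100],
  [-0.0416, 0.008, 0, 0, 0, 7.1, 100],
])

```text
t: 0.87
eef_pos: [410.6, 258.4, 212.2]
tcp_rot: [-3.14, -0.0, 1.688]
ft_force: [-0.5, 1.3, -0.5]
opening: 1.001
```

Call:
servo_tool([
  [-0.037, 0.013, 0, 0, 0, 6.8, 100],
  [-0.038, 0.018, 0, 0, 0, 0, 100],
  [-0.038, 0.018, 0, 0, 0, 0, 100],
  [-0.038, 0.018, 0, 0, 0, 0, 100],
  [-0.038, 0.018, 0, 0, 0, 0, 100],
  [-0.038, 0.018, 0, 0, 0, 0, 100],
  [-0.038, 0.018, 0, 0, 0, 0, 100],
  [-0.038, 0.018, 0, 0, 0, 0, 100],
])

```text
t: 1.53
eef_pos: [546.2, -45.8, 212.9]
tcp_rot: [3.141, -0.0, 1.553]
ft_force: [0.7, 1.2, -0.5]
opening: 0.999
```

Call:
servo_tool([
  [-0.038, 0.018, 0, 0, 0, 0, 100],
  [-0.038, 0.018, 0, 0, 0, 0, 100],
  [-0.03, 0.01, 0, 0, 0, 0, 100],
])

```text
t: 1.78
eef_pos: [590.0, -155.1, 212.6]
tcp_rot: [3.141, -0.0, 1.552]
ft_force: [0.9, 0.4, 0.4]
opening: 0.998
```

```bash
python3 - <<'E'
from h import *
c=env.read_camera("wrist"); cv2.imwrite("pics/w1.png",c["img"]); s=env.state()
C=-np.array(c["R"]).T@np.ravel(c["t"]); print(s["t"],s["eef_pos"],s["tcp_rot"],C,np.array(c["R"]).round(2),c["intrinsics"][0][0])
E
```

```text
1.8333 [ 591.0120036  -159.64504797  212.26661922] [3.14020045e+00 1.21895961e-03 1.54966826e+00] [591.50296706 -78.81225538 382.28829279] [[ 1.   -0.02  0.  ]
 [-0.02 -0.96  0.27]
 [-0.   -0.27 -0.96]] 385.15998539654413
```

View pics/w1.png

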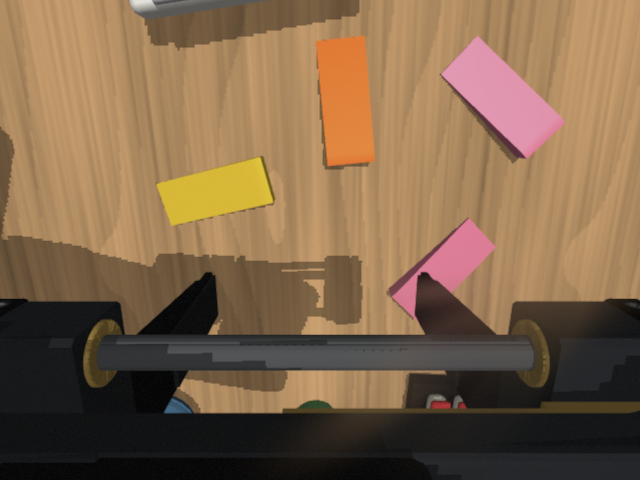

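The wrist view shows the wedge from (342,40), its thin end, to (350,163), its butt. The scale's right side only just shows at the top. I'll shift +y to see the scale as well.

Call:
servo_tool([
  [0.04, 0, 0, 0, 0, 0, 100],
  [0.04, 0, 0, 0, 0, 0, 100],
  [0.04, 0, 0, 0, 0, 0, 100],
  [0.03, 0, 0, 0, 0, 0, 100],
  [0, 0, 0, 0, 0, 0, 100],
])

```text
t: 2.25
eef_pos: [595.4, -11.6, 209.4]
tcp_rot: [-3.141, 0.001, 1.537]
ft_force: [-0.5, 0.7, -0.4]
opening: 1.0
```

```bash
python3 - <<'E'
from h import *
c=env.read_camera("wrist"); cv2.imwrite("pics/w2.png",c["img"]); s=env.state()
print(s["t"],s["eef_pos"],s["tcp_rot"])
import pickle; pickle.dump(c,open("w2.pkl","wb"))
for a,k in blobs(c,(5,150,80),(16,255,255),60,30000):
    b=cv2.minAreaRect(k);print(a,b); e=cv2.approxPolyDP(k,5,True).reshape(-1,2)
    print(e.tolist(),[ray(c,*p,h).round(1)[:2].tolist() for p in e for h in(0,20)] if len(e)<8 else '')
for n,lo,hi in(("yellow",(22,150,80),(32,255,255)),("pink",(150,60,100),(178,255,255))):
    for a,k in blobs(c,lo,hi,800,3e4): print(n,[ray(c,*p,10).round()[:2].tolist() for p in cv2.boxPoints(cv2.minAreaRect(k))])
E
```

```text
2.3 [595.46626216 -13.26480066 209.35507555] [-3.14063414e+00  1.78398026e-03  1.53679670e+00]
4752.5 ((340.7935791015625, 251.17507934570312), (110.5677261352539, 44.937461853027344), 83.73651123046875)
[[356, 194], [313, 199], [325, 308], [367, 303]] [[635.8, 3.3], [633.9, 6.6], [593.1, -0.3], [593.4, 3.2], [601.9, -119.0], [601.7, -109.3], [647.0, -114.6], [644.5, -105.1]]
336.5 ((344.5, 148.0), (20.0, 21.0), 90.0)
[[341, 138], [335, 153], [349, 158], [355, 145]] [[621.8, 57.5], [620.6, 57.9], [615.8, 43.7], [614.9, 44.8], [629.2, 38.5], [627.6, 39.9], [635.1, 50.5], [633.2, 51.3]]
2191.0 ((467.74896240234375, 55.43846893310547), (21.580474853515625, 111.94666290283203), 2.815556764602661)
[[480, 0], [460, 0], [458, 111], [475, 107]] [[744.6, 169.9], [736.9, 164.3], [727.2, 170.5], [720.4, 164.9], [731.5, 78.3], [724.5, 77.6], [747.2, 81.4], [739.3, 80.5]]
yellow [[481.0, -95.0], [552.0, -98.0], [550.0, -143.0], [476.0, -140.0]]
pink [[666.0, -191.0], [746.0, -193.0], [749.0, -243.0], [667.0, -240.0]]
pink [[705.0, -28.0], [733.0, 4.0], [822.0, -78.0], [794.0, -114.0]]
```

View pics/w2.png

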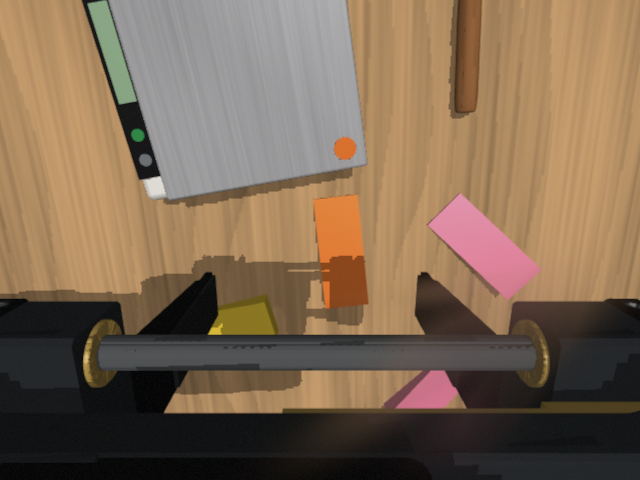

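The second wrist view shows the dot at (345,148), the pan's far right corner at (366,163), its near right corner at (170,198), and the wedge corners at (356,194), (313,199), (325,308) and (367,303).

```bash
python3 - <<'E'
from h import *
import pickle
c=pickle.load(open("w2.pkl","rb")); t=env.read_camera("top")
r=t["img"][190:300,225:385]; cv2.imwrite("pics/tz.png",cv2.resize(r,None,fx=5,fy=5,interpolation=2))
hsv=cv2.cvtColor(t["img"],40); print(hsv[208:215,302:311,0])
for a,k in blobs(t,(3,90,80),(18,255,255),8,2000):
    b=cv2.minAreaRect(k)[0]
    if 295<b[0]<380 and 195<b[1]<230: 
        print(b,a)
        if b[0]<315: print("dot tri",tri(t,b,c,(344.8,148)))
g=cv2.cvtColor(c["img"],6)
pts=cv2.cornerSubPix(g,np.array([[[366,163]],[[170,198]]],np.float32),(5,5),(-1,-1),(3,30,.01)).reshape(-1,2); print(pts)
for z in(55,60,68): print(z,[ray(c,*p,z).round(1) for p in pts])
print("dot57",ray(c,344.8,148,57.5))
E
```

```text
[[150   0 100 100   0  90  90  96 150]
 [105  60 135 140 110 100 120 100 135]
 [ 60 120 150   0  80 105 165 113  20]
 [105  90 150  60   8   0  15  14  14]
 [ 60  60  24   9  17  16  18  15  19]
 [ 90  20  14  14  14  15  17  15  19]
 [ 13  19  14  13  15  14  12  18  12]]
[[366.62476 163.02206]
 [170.      198.     ]]
55 [array([639.3,  37.8,  55. ]), array([472.6,  14. ,  55. ])]
60 [array([638.7,  38.2,  60. ]), array([474.6,  14.8,  60. ])]
68 [array([637.7,  38.9,  68. ]), array([477.7,  16. ,  68. ])]
dot57 [621.22505344  50.61690529  57.5       ]
```

View pics/tz.png

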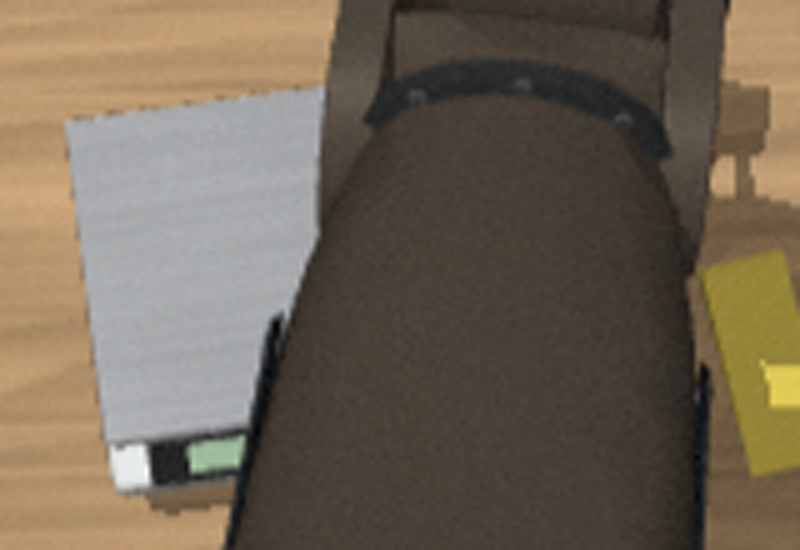

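```bash
python3 - <<'E'
from h import *
c=env.read_camera("top"); im=cv2.imread("pics/top0.png"); g=cv2.cvtColor(im,6)
p0=np.array([[[239,213]],[[317,205]],[[322,285]],[[247,288]]],np.float32)
p=cv2.cornerSubPix(g,p0,(4,4),(-1,-1),(3,30,.01)).reshape(-1,2); print(p)
q=np.array([ray(c,*a,z) for a,z in zip(p,(68,57.5,60,68))]); print(q.round(1)); e=q[0]-q[1]; print(np.linalg.norm(e[:2]),np.arctan2(-e[0],e[1]))
print("dot",ray(c,306.3,210.8,58), "scene tri", tri(c,(306.3,210.8),env.read_camera("scene"),(317.5,265)))
w=im[190:300,225:385]; cv2.imwrite("pics/tz2.png",cv2.resize(w,None,fx=5,fy=5,interpolation=2))
E
```

```text
[[237.52132 213.68878]
 [317.      205.     ]
 [322.      285.     ]
 [248.41832 287.24884]]
[[611.8 221.2  68. ]
 [633.   19.8  57.5]
 [428.7  10.5  60. ]
 [425.6 192.6  68. ]]
202.51116095695073 0.1050565197451851
dot [618.29522913  47.32383893  58.        ] scene tri [618.84477177  47.47188205  55.2193744 ]
```

View pics/tz2.png

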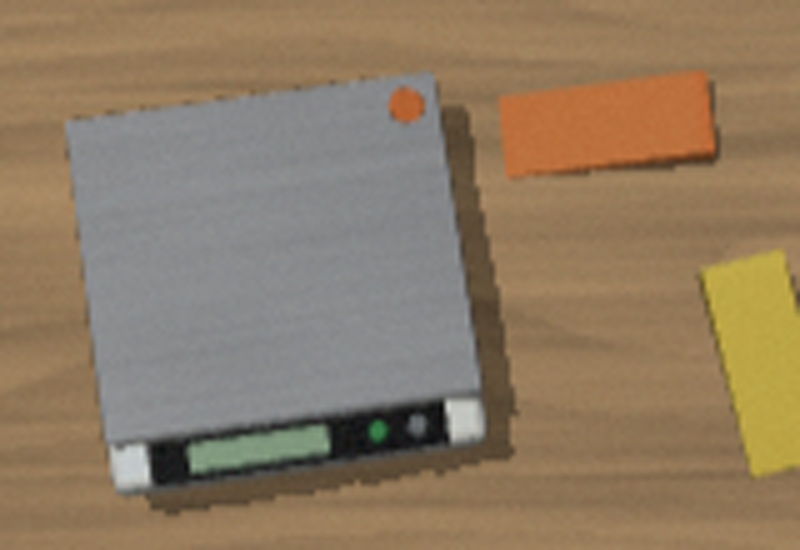

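From above, the scale is about 189 mm wide and turned about 0.13 rad. The wrist view puts the short foot near (609.6, 60.6), the wedge tip at (614.5, 1.6) and the butt at (623.1, −107.2). The wedge axis already points at the foot to within a few mm, so a straight push of about 91 mm should do it, with two fingers slightly apart on the butt. I'll go behind the butt now.

Call:
servo_tool([
  [-0.029, 0.008, 0, 0, 0, -6.5, 16],
  [-0.03, 0.005, 0, 0, 0, 0, 16],
  [-0.03, 0.005, 0.02, 0, 0, 0, 16],
  [-0.03, 0.005, 0.03, 0, 0, 0, 16],
  [-0.005, 0, 0.02, 0, 0, 0, 16],
  [0, 0, 0, 0, 0, 0, 16],
])

```text
t: 2.95
eef_pos: [625.7, -151.7, 139.9]
tcp_rot: [3.137, 0.005, 1.645]
ft_force: [-1.3, 0.9, -0.5]
opening: 0.639
```

Call:
servo_tool([
  [0.012, 0, 0.02, 0, 0, 0, 16],
  [0, 0, 0.03, 0, 0, 0, 16],
  [0, 0, 0.03, 0, 0, 0, 16],
  [0, 0, 0.02, 0, 0, 0, 16],
  [0, 0, 0, 0, 0, 0, 16],
  [0, 0, 0, 0, 0, 0, 16],
])

```text
t: 3.45
eef_pos: [626.0, -145.6, 41.6]
tcp_rot: [3.133, 0.007, 1.637]
ft_force: [0.2, 0.2, 0.5]
opening: 0.214
```

```bash
python3 - <<'E'
from h import *
c=env.read_camera("wrist"); cv2.imwrite("pics/w3.png",c["img"]); s=env.state()
print(s["t"],s["eef_pos"],s["tcp_rot"],s["opening"],s["ft_force"])
for a,k in blobs(c,(5,150,80),(16,255,255),60,30000):
    e=cv2.approxPolyDP(k,5,True).reshape(-1,2)
    print(a,e.tolist(),[ray(c,*p,h).round(1)[:2].tolist() for p in e for h in(2,20)] if len(e)<8 else '')
E
```

```text
3.5 [ 626.11198721 -145.55714821   41.86021257] [3.13282042 0.00671981 1.63659986] 0.1884509494444424 [-0.58354595 -0.89443526 -0.62487063]
18831.5 [[265, 0], [271, 211], [358, 209], [357, 0]] [[593.4, -10.8], [595.6, -15.8], [599.9, -113.6], [601.6, -109.7], [647.7, -109.3], [645.3, -105.8], [637.3, -7.8], [635.8, -13.0]]
```

View pics/w3.png

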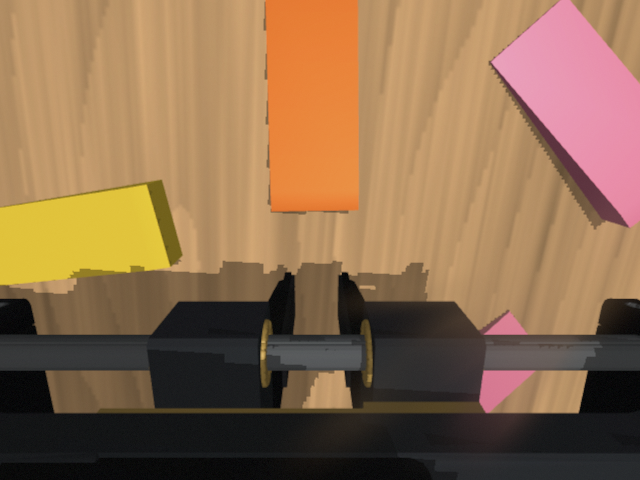

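The wedge butt is square ahead of the two fingers, its edge running from (271,211) to (358,209). The yellow and pink decoys are clear.

Call:
servo_tool([
  [0, 0, 0.015, 0, 0, -0.7, 16],
  [0, 0, 0.012, 0, 0, 0, 16],
  [0, 0, 0.006, 0, 0, 0, 16],
  [0.006, 0, 0, 0, 0, 0, 16],
  [0.008, 0, 0, 0, 0, 0, 16],
  [0.006, 0, 0, 0, 0, 0, 16],
])

```text
t: 4.0
eef_pos: [628.3, -126.8, 15.6]
tcp_rot: [3.123, 0.011, 1.646]
ft_force: [0.7, -0.0, 0.4]
opening: 0.16
```

Call:
servo_tool([
  [0, -0.003, 0.008, 1.0, 0.6, 0, 16],
  [0, -0.001, 0.005, 0, 0, 0, 16],
  [0, 0, 0, 0, 0, 0, 16],
])

```text
t: 4.25
eef_pos: [624.7, -124.8, 3.2]
tcp_rot: [3.141, 0.0, 1.648]
ft_force: [0.4, -0.7, 0.8]
opening: 0.161
```

Call:
servo_tool([
  [0.004, 0, -0.003, 0, 0, 0, 16],
  [0.008, 0, 0, 0, 0, 0, 16],
  [0.008, 0, 0, 0, 0, 0, 16],
  [0.008, 0, 0, 0, 0, 0, 16],
  [0.008, 0, 0, 0, 0, 0, 16],
  [0.008, 0, 0, 0, 0, 0, 16],
  [0, 0, 0, 0, 0, 0, 16],
])

```text
t: 4.83
eef_pos: [620.8, -76.4, 6.4]
tcp_rot: [3.141, 0.0, 1.648]
ft_force: [0.9, -0.2, -0.6]
opening: 0.156
```

```bash
cat > look.py <<'E'
from h import *
import sys
c=env.read_camera("wrist"); cv2.imwrite(f"pics/{sys.argv[1]}.png",c["img"]); s=env.state()
print(s["t"],s["eef_pos"],s["tcp_rot"],s["opening"],s["ft_force"])
for a,k in blobs(c,(5,150,80),(16,255,255),60,30000):
    e=cv2.approxPolyDP(k,5,True).reshape(-1,2)
    print(a,cv2.minAreaRect(k)[0],e.tolist(),[ray(c,*p,h).round(1)[:2].tolist() for p in e for h in(2,20,60)] if len(e)<8 else '')
t,q=env.read_camera("top"),env.read_camera("scene")
d=[]
for n,cc,(u,v) in(("top",t,(306,211)),("scene",q,(318,265))):
    g=[cv2.minAreaRect(k) for a,k in blobs(cc,(3,90,90),(18,255,255),8,1500)]
    g=[b for b in g if np.hypot(b[0][0]-u,b[0][1]-v)<60]; print(n,g)
E
python3 look.py w4
```

```text
4.8833 [620.92037547 -76.99649671   6.48518936] [3.14056646e+00 1.56652905e-04 1.64790645e+00] 0.15935912717412734 [ 0.85076755  0.92936981 -0.41311909]
26027.5 (316.0, 156.5) [[369, 30], [262, 36], [266, 282], [366, 282]] [[633.7, 41.1], [631.8, 36.8], [627.5, 27.3], [590.3, 35.4], [592.9, 31.7], [598.6, 23.5], [596.7, -72.4], [598.6, -64.9], [602.8, -48.3], [645.0, -68.6], [641.9, -61.5], [635.0, -45.8]]
top [((305.79998779296875, 210.60000610351562), (6.260990142822266, 6.260990142822266), 63.43495178222656)]
scene []
```

Call:
servo_tool([
  [0.006, 0, 0, 0, 0, 0, 16],
  [0.006, 0, 0, 0, 0, 0, 16],
  [0.006, 0, 0, 0, 0, 0, 16],
])

```text
t: 5.23
eef_pos: [620.5, -62.0, 6.7]
tcp_rot: [3.138, 0.002, 1.645]
ft_force: [-0.2, -5.5, -0.3]
opening: 0.158
```

Call:
servo_tool([
  [0.005, 0, 0, 0, 0, 0, 16],
  [0.005, 0, 0, 0, 0, 0, 16],
])

```text
t: 5.4
eef_pos: [620.2, -52.6, 6.9]
tcp_rot: [3.137, 0.004, 1.645]
ft_force: [0.1, -5.2, 0.2]
opening: 0.162
```

Call:
servo_tool([
  [0.005, 0, 0, 0, 0, 0, 16],
])

```text
t: 5.48
eef_pos: [620.0, -48.0, 6.9]
tcp_rot: [3.137, 0.005, 1.644]
ft_force: [-0.0, -5.1, -1.0]
opening: 0.158
```

```bash
python3 look.py w5
```

```text
5.5333 [619.90184044 -47.11118061   6.92248871] [3.13668403 0.00451089 1.64447904] 0.15821517434030663 [ 0.29510303 -1.99652756  0.81124179]
17695.5 (315.0, 195.0) [[367, 107], [262, 115], [266, 283], [365, 282]] [[635.9, 39.8], [633.6, 38.7], [628.6, 36.2], [591.1, 33.1], [593.5, 32.7], [598.7, 31.7], [595.9, -44.5], [597.8, -36.9], [601.9, -20.0], [643.9, -40.5], [640.8, -33.3], [633.9, -17.4]]
466.0 (626.0, 10.5) [[616, 0], [616, 21], [639, 18], [639, 0]] [[731.2, 87.8], [719.1, 81.7], [692.1, 68.2], [733.4, 80.4], [721.0, 75.1], [693.6, 63.3], [742.4, 82.2], [729.1, 76.7], [699.6, 64.5], [740.5, 88.5], [727.4, 82.4], [698.3, 68.7]]
3900.0 (337.5, 37.0) [[329, 0], [310, 16], [304, 41], [316, 66], [342, 74], [365, 58], [371, 30], [358, 6]] 
top [((304.5, 211.0), (6.0, 5.0), 90.0)]
scene [((266.26922607421875, 245.8461456298828), (13.035454750061035, 3.3282015323638916), 33.6900634765625)]
```

View pics/w5.png

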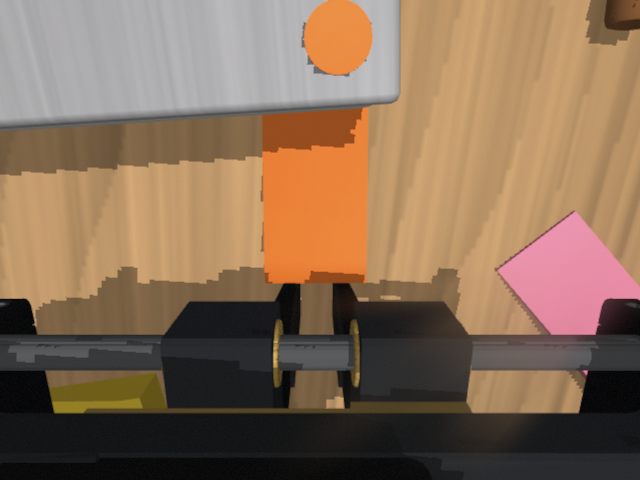

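The wedge is square under the corner: wedge sides at columns 262–367, dot at (338,37). The push force is about 5 N and it has roughly 18 mm to go.

Call:
servo_tool([
  [0.005, 0, 0, 0, 0, 0, 16],
  [0.004, 0, 0, 0, 0, 0, 16],
])

```text
t: 5.8
eef_pos: [619.4, -39.4, 6.9]
tcp_rot: [3.137, 0.005, 1.644]
ft_force: [0.0, -5.4, 0.5]
opening: 0.16
```

Call:
servo_tool([
  [0.003, 0, 0, 0, 0, 0, 16],
])

```text
t: 5.88
eef_pos: [619.2, -36.5, 6.9]
tcp_rot: [3.136, 0.005, 1.643]
ft_force: [0.8, -5.5, -0.4]
opening: 0.161
```

Call:
servo_tool([
  [0.003, 0, 0, 0, 0, 0, 16],
])

```text
t: 5.97
eef_pos: [619.1, -33.6, 6.9]
tcp_rot: [3.136, 0.005, 1.643]
ft_force: [-0.1, -4.7, -0.3]
opening: 0.161
```

```bash
python3 look.py w6
```

```text
6.0167 [618.9967703  -32.96638075   6.85832744] [3.13627518 0.00520087 1.64344195] 0.16175766185820423 [ 0.26719552 -1.6976894   0.5392213 ]
12836.5 (315.0, 218.5) [[367, 154], [263, 161], [265, 282], [365, 282]] [[637.2, 34.6], [634.7, 35.5], [629.1, 37.5], [591.4, 28.1], [593.7, 29.7], [598.6, 33.3], [594.5, -29.5], [596.4, -22.0], [600.6, -5.2], [643.0, -26.1], [639.9, -18.9], [632.9, -2.9]]
3691.5 (332.0, 90.0) [[330, 54], [307, 67], [299, 95], [310, 117], [334, 126], [357, 114], [365, 82], [351, 60]] 
1695.0 (622.4999389648438, 30.499996185302734) [[618, 0], [606, 57], [639, 61], [639, 0]] [[731.1, 102.2], [718.9, 96.1], [691.8, 82.6], [732.2, 81.2], [719.9, 77.3], [692.5, 68.7], [746.4, 80.8], [732.6, 76.9], [701.9, 68.4], [739.6, 102.8], [726.5, 96.7], [697.4, 83.1]]
top [((303.5, 211.5), (7.0, 3.0), 90.0)]
scene [((271.7470703125, 249.21176147460938), (11.605779647827148, 4.338609218597412), 40.60129928588867)]
```

Call:
servo_tool([
  [0.003, 0, 0, 0, 0, 0, 16],
])

```text
t: 6.2
eef_pos: [618.8, -30.5, 6.8]
tcp_rot: [3.136, 0.005, 1.643]
ft_force: [1.4, -8.9, 0.4]
opening: 0.161
```

Call:
servo_tool([
  [0.002, 0, 0, 0, 0, 0, 16],
])

```text
t: 6.28
eef_pos: [618.9, -29.0, 6.9]
tcp_rot: [3.136, 0.006, 1.644]
ft_force: [1.7, -9.4, -0.9]
opening: 0.157
```

Call:
servo_tool([
  [0.002, 0, 0, 0, 0, 0, 16],
])

```text
t: 6.37
eef_pos: [619.1, -27.7, 6.9]
tcp_rot: [3.135, 0.007, 1.644]
ft_force: [1.8, -8.0, -1.6]
opening: 0.162
```

The force jumped to about 9 N, so the scale should be level. I'll back off and check.

Call:
servo_tool([
  [-0.01, 0, 0, 0, 0, 0, 16],
  [-0.03, 0, 0, 0, 0, 0, 16],
  [-0.03, 0, -0.01, 0, 0, 0, 16],
  [-0.03, 0, -0.04, 0, 0, 0, 16],
  [-0.02, 0, -0.04, 0, 0, 0, 16],
  [0, 0, -0.04, 0, 0, 0, 16],
  [0, 0, -0.04, 0, 0, 0, 16],
  [0, 0, -0.03, 0, 0, 0, 16],
])

```text
t: 7.03
eef_pos: [623.0, -147.7, 200.8]
tcp_rot: [-3.132, -0.003, 1.644]
ft_force: [1.0, -0.1, 0.1]
opening: 0.163
```

Call:
servo_tool([
  [0.03, 0, 0, 0.3, 0.4, 0, 16],
  [0.04, 0, 0, 0, 0, 0, 16],
  [0.04, 0, 0, 0, 0, 0, 16],
  [0.03, 0, 0, 0, 0, 0, 16],
  [0, 0, 0, 0, 0, 0, 16],
  [0, 0, 0, 0, 0, 0, 16],
])

```text
t: 7.53
eef_pos: [614.2, -7.0, 211.8]
tcp_rot: [-3.14, -0.008, 1.638]
ft_force: [0.5, -0.8, -0.7]
opening: 0.16
```

```bash
python3 look.py w7
```

```text
7.5833 [614.29569818  -7.23331062 211.78332324] [-3.13998959 -0.0084858   1.63765761] 0.15992024378399167 [-0.48157731  0.15700571 -0.0151588 ]
2299.0 (319.0, 197.5) [[342, 171], [297, 175], [298, 224], [342, 223]] [[637.1, 35.3], [635.8, 36.9], [632.9, 40.3], [593.5, 28.4], [594.2, 30.3], [595.9, 34.5], [597.2, -20.6], [597.8, -16.4], [599.1, -7.1], [641.6, -16.5], [640.1, -12.5], [636.7, -3.6]]
354.0 (325.5000305175781, 150.50001525878906) [[322, 140], [315, 154], [326, 162], [336, 149]] [[615.4, 63.2], [615.2, 63.5], [614.6, 63.9], [609.7, 49.7], [609.7, 50.6], [609.7, 52.5], [620.8, 42.9], [620.3, 44.1], [619.1, 46.7], [629.5, 55.8], [628.6, 56.4], [626.5, 57.6]]
2562.5 (459.19000244140625, 66.3253173828125) [[477, 0], [458, 0], [444, 133], [460, 131]] [[742.2, 191.2], [736.0, 185.3], [722.0, 172.3], [725.6, 190.0], [720.1, 184.2], [708.0, 171.4], [730.8, 77.7], [725.1, 77.2], [712.3, 76.2], [745.7, 80.6], [739.3, 80.0], [725.0, 78.6]]
top []
scene []
```

View pics/w7.png

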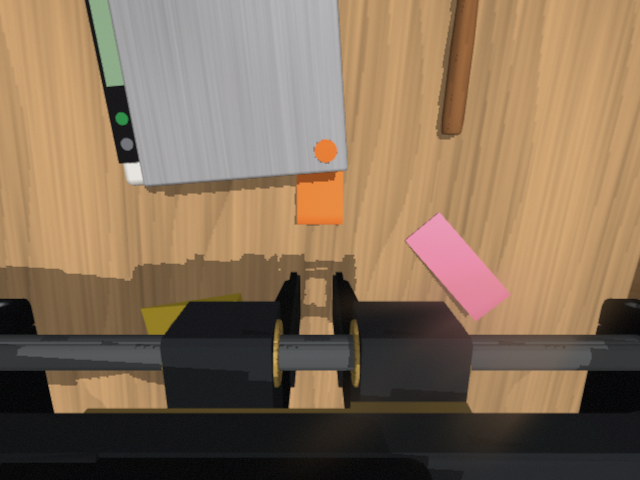

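The dot is at (326,150) and the wedge shows from row 171 to row 224. From these I get the butt about 77 mm from the foot, so the foot sits over wedge x of about +22. I'll clear the arm and compare the top and scene views with the ones from the start.

Call:
servo_tool([
  [-0.04, -0.015, -0.01, 0, 0, 0, 16],
  [-0.04, -0.015, -0.01, 0, 0, 0, 16],
  [-0.04, -0.015, 0, 0, 0, 0, 16],
  [-0.04, -0.015, 0, 0, 0, 0, 16],
  [-0.04, -0.015, 0, 0, 0, 0, 16],
  [-0.04, -0.015, 0, 0, 0, 0, 16],
  [-0.04, -0.015, 0, 0, 0, 0, 16],
  [-0.02, -0.01, 0, 0, 0, 0, 16],
])

```text
t: 8.35
eef_pos: [519.7, -313.4, 227.4]
tcp_rot: [-3.139, -0.009, 1.633]
ft_force: [0.4, 0.2, 0.3]
opening: 0.16
```

```bash
cat > chk.py <<'E'
from h import *
t,q=env.read_camera("top"),env.read_camera("scene"); print(env.state()["eef_pos"],env.state()["t"])
cv2.imwrite("pics/t9.png",t["img"]);cv2.imwrite("pics/s9.png",q["img"])
def cen(im,u,v,r=9):
    "orange-weighted centroid"
    w=im[v-r:v+r+1,u-r:u+r+1].astype(float); s=np.clip(w[...,2]-w[...,0]-60,0,None); s[s<15]=0
    y,x=np.mgrid[v-r:v+r+1,u-r:u+r+1]; return (x*s).sum()/s.sum(),(y*s).sum()/s.sum()
def pk(im,u,v):
    b=im[v-15:v+16,u-15:u+16].astype(int); return b
T0,S0=cv2.imread("pics/top0.png"),cv2.imread("pics/scene0.png")
a,b=cen(T0,306,211,6),cen(S0,318,266,6)
print("before",a,b,tri(t,a,q,b).round(1))
for it in range(1):
    p,r=proj(t,(618,55,68)),proj(q,(618,55,68)); print("exp",p,r)
    a,b=cen(t["img"],*p.round().astype(int),5),cen(q["img"],*r.round().astype(int),5)
    print("after",a,b,tri(t,a,q,b).round(1))
o=np.hstack([cv2.resize(I[205:325,270:430],None,fx=2.5,fy=2.5,interpolation=2) for I in(S0,q["img"])])
o2=np.hstack([cv2.resize(I[190:300,225:385],None,fx=2.5,fy=2.5,interpolation=2) for I in(T0,t["img"])])
cv2.imwrite("pics/cmp.png",np.vstack([o,o2]))
E
python3 chk.py
```

```text
[ 519.35478655 -313.480743    227.17170283] 8.45
before (np.float64(305.7336515513127), np.float64(210.61670644391407)) (np.float64(317.4460580912863), np.float64(265.0198038476047)) [619.3  48.4  56.6]
exp [303.14490526 210.15477766] [320.6698681  263.48945984]
after (np.float64(303.5415521978022), np.float64(211.22973901098902)) (np.float64(320.4531672983216), np.float64(263.15412380436743)) [616.   53.7  65.2]
```

View pics/cmp.png

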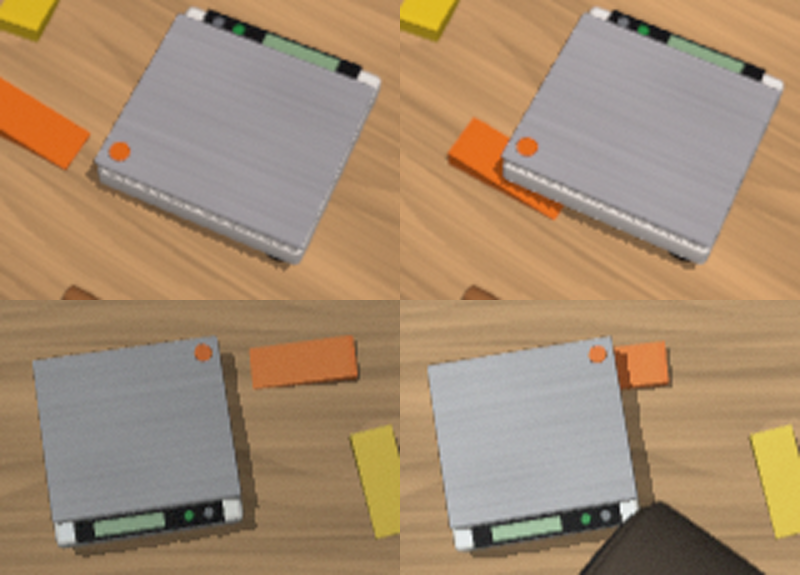

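```bash
python3 -c "
from cell import env
s=env.state();print(s['t'],s['ft_force']);print(env.job_done())"
```

```text
8.45 [ 0.506495    0.45977773 -0.24977722]
the job is handed in; nothing more can be done
None
```

I pushed the orange wedge straight along the table with two fingers on its butt until it sat under the short foot. Then I backed the arm off and handed the job in at about 8.5 s of robot time. Nothing was gripped or lifted, and I saw no sign that any of the other things moved.

**Level checks:**
- **Push force:** it stayed near 5 N while the wedge went in, then jumped to about 9 N, which is the level range you gave. I kept pushing about 3 mm more at that force before stopping.
- **Dot height:** comparing the top and scene views from before and after, the orange dot rose about 8.6 mm. About 8.8 mm was expected for level.
- **Wedge position:** the foot's middle is over wedge x of about +22 to +23 mm, inside the +21 to +25 mm range.

**Disagreements and limits:**
- **Scale slid:** the scale moved about 1 to 2 mm along the push direction at the end.
- **Camera offset:** the wrist and top cameras disagreed by about 3 mm on absolute positions, so I used relative measurements for the fit.
- **Rocking:** I did not press on the scale to test it. I judged it by the force jump and the dot's rise.

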